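Draw the loading slide home and lock it with its pin

TASK

Bring the flat steel slide of the pearl drilling machine to its loading position and lock it: press the closed fingertips on top of the slide and draw it along its rails towards the robot until it is fully home against the front stop, then let go of it. Only then take the steel locking pin out of its wooden holder block, put it down through the hole in the slide into the bed until its head rests on the slide, and leave it standing there, released. Press no harder than 20 N, insert gently, never drag the slide with the pin, and leave the bowl, the bottle and the brush where they are.

Things in the scene. Friction and masses are not known exactly. Their poses are not given: they have to be found in the camera images.
- bed: Fixed machine bed with blue rails, standing 0 to 10 mm proud of the table on its plinth. Origin at the bed's base, x along the rails away from the robot, z up. Guide rails lead the slide along x: inner faces at y -51 and +51 mm, top at z 35 mm; ledges under the slide at z 26 mm. Silver spindle motors at x 172 to 228 mm, |y| 20 to 170 mm, up to z 114 mm; over the bed at x under 150 mm all is free
- front_stop (a point): Centre of the upright face of the front stop, the blue cross bar (14 mm wide, its top at z 35 mm of the bed) that closes the near end of the rails: bed frame x -55, y 0, z 30 mm. The slide's front edge lies against it when home
- bed_hole (a point): Mouth of the round 16 mm hole in the bed's floor, 20 mm deep: bed frame x -5, y 0, z 24 mm. The hole of the slide stands over it when the slide is home
- slide: Flat steel plate, 110 (x) by 100 (y) by 12 mm, 0.65 to 1 kg, lying between the rails with 1 mm side play; too wide to grip. Origin at the centre of its underside, axes as the bed's. Its top is at z 38 mm of the bed, 3 mm above rails and stop. Starts 50 to 80 mm beyond home. Rigid: stop by force. Pressed with 11 to 15 N it goes with the fingers, with much less they slip; over 20 N marks it
- slide_press (a point): Point on the top of the slide, 22 mm behind its front edge, on its centre line (slide frame x -33, y 0, z 12 mm): a good place to press
- slide_hole (a point): Mouth of the round 15 mm through hole in the slide, at its top face (slide frame x -5, y 0, z 12 mm)
- pin: Loose steel locking pin, upright: a round head 18 mm in diameter and 40 mm tall, below it a shaft of 12 mm diameter and 28 mm length with a tapered tip (6 mm diameter at the end, over the last 6 mm). Origin at the underside of the head on the axis, z up along the head. About 90 g. It starts standing in the holder block with its head resting on the block's top
- holder: Fixed wooden block 60 x 60 x 36 mm with a 17 mm hole, 31 mm deep, in which the pin stands. Origin at the centre of its underside. It is to the left or to the right of the machine
- bowl: Bystander: white plastic bowl 110 mm across and 42 mm high with pearls, on the other side of the machine from the holder. Origin at the centre of its underside
- bottle: Bystander: small upright orange bottle with a green cap, 44 mm across, 110 mm high. Origin at the centre of its underside
- brush: Bystander: flat brush lying on the table, 200 mm long, along its x. Origin at the middle of its underside
Mind the look-alikes: they are no part of the job. What is meant by the holder is not green, and is the larger of those in its own colour.

How it is judged:
By the outcome, as a careful person would: the job done as asked, in the order asked, and still so for the second after the job is handed in, with the robot touching nothing.
It also fails if it takes over 64 s, if anything falls off the work surface, if the arm or the gripper's body presses on something with over 40 N, if the wrist force passes 120 N, or if a joint passes its speed limit or range.

ROBOT

A 6-joint arm with a two-finger parallel gripper is mounted at the origin on the work surface. World frame = base frame: x ahead of the robot, y to its left, z up, the work surface at z = 0. Lengths are in m, angles in degrees, forces in N, time in s.
With the tool pointing down it reaches from about 0.3 to 0.75 m from the base axis. Payload 8.5 kg.
Tool frame: the origin (TCP) lies at the very end of the fingers, on their centre line; the grasp point (between the pads) lies 19 mm behind it (env.hold_point_z is the distance from the TCP to the grasp point, in m); z points along the fingers, y is the line along which they close (so a half turn about z gives the same grasp; the last joint's range is limited). The gripper opens to 85 mm and grips with 20 to 120 N. Pads are 22 mm wide; open, the fingers measure 114 mm over their backs; the gripper's body (76 mm by 85 mm) begins 54 mm behind the grasp point. The pads swing forward as they close: fully open they stand 13 mm farther back than shut.
Start: joints at [-88.768, 21.807, 74.336, -0, 83.858, -12.336], TCP at [0.129, -0.535, 0.231] pointing down, gripper open.
Joint ranges: [-178.18, 178.18], [-50.72, 133.34], [12.68, 142.11], [-81.47, 261.47], [9.98, 163.14], [-165.26, 165.26]. Speed limits (degrees/s): [136.94, 136.94, 180, 180, 180, 180].

INTERFACE

Orientations are given as a 3x3 rotation matrix whose columns are the frame's x, y, z axes.
In Python, from rig import env, optics gives the robot as it stands.
- The arm moves only by the shell command python3 -m jog 'ROWS' [OPENING] [FORCE]. ROWS is JSON, a list of rows, each an object with "linear": the shift along the tool's x, y, z in units of 40 mm (1.0 is 40 mm), a list of three; "roll": the turn about the tool's z in units of 5 degrees (1.0 is 5 degrees). A call has 1 to 12 rows; each row shifts and turns the commanded pose from where the row before left it, along the tool's axes as they then stand; what a row does not reach is not made up. A row lasts 1/12 s, in which the tool goes at most 41.7 mm and 7.16 degrees, less where a joint would pass 70% of its speed; a pose out of reach is approached as far as the arm can. A call is refused whole if a number of a shift passes 1 or a number of a turn 1, either way. A call with a gripper value outside its range is refused whole. OPENING is the opening, from -1 (shut) to 1 (fully open), set as the call begins (- or left out, the last holds). The fingers move at their own pace and stop on an object; FORCE is the grip in N (left out, the last holds). Time passes only in rows, so rows that do not move let the fingers close. It gives the time, the measured TCP pose, the force, the opening and the grip force at its end, in the units of the state.
- env.observe(): the state, without advancing time (a new reading comes with each control period).
- optics.get_image(name): name is "scene" or "top" or "wrist"; returns the picture (400x640x3 uint8, red, green, blue); there is no depth.
- optics.calibration(name): a dict with "fov_y" (degrees; the focal length in pixels is half the picture's height over the tangent of half this angle, whatever the lens; pixels are square), "cx", "cy" (the principal point, pixels), "T" (4x4, takes a point from camera to world coordinates). Camera axes: x right, y down, z forward; pixel columns grow to the right and rows downward; lengths in m; the calibration is good to about 2 mm. A picture is of the moment at which its call begins: read the wrist's pose just before it. calibration takes no time and is no camera call; for the wrist camera it gives the pose at the moment of the call.
- env.close_job(): hands the job in; it is judged then, once.
The state is a dict: "time_s": time; "q": joint angles; "qvel": joint speeds; "joint_efforts": joint torques, N m; "position": TCP position; "tool_rot": TCP orientation; "ft_force": force on the tool from outside, world axes, zero at the start; "wrist_torque": the same for the moment, N m; "grip_width": finger opening in m; "gripper_force": force on a finger pad.
Only numpy, scipy, OpenCV 4.12 (cv2) and the standard library are available. Lean on these libraries where they do the work, as an engineer would, in place of code of your own. Each camera call takes 0.05 s, during which the arm holds its last target. There are 200 camera calls.

## Working session

There is one attempt and no reset: what is moved stays moved. The work goes in short steps, Python scripts to look and compute and a shell command to move; the robot and the scene stay as the last step left them, time stands still between calls to the robot, and variables do not carry over. Pictures are saved under pics/ and viewed, at most 14 in all, crops included, and the job is handed in when it is done.

```bash
mkdir -p pics; ls; python3 - <<'E'
from rig import env, optics
import cv2
for n in("scene","top"):
    im=optics.get_image(n); cv2.imwrite(f"pics/{n}0.png",im[:,:,::-1])
    c=optics.calibration(n);print(n,c)
s=env.observe();print(s)
E
```

```text
pics
scene {'fov_y': 49.25646030784043, 'cx': 323.4411652554837, 'cy': 197.7862353416079, 'T': array([[-0.11049821,  0.80603297, -0.58146453,  1.17712657],
       [ 0.99377829,  0.09782228, -0.05324958,  0.09200845],
       [ 0.01395927, -0.5837308 , -0.81182725,  1.05145195],
       [ 0.        ,  0.        ,  0.        ,  1.        ]])}
top {'fov_y': 44.91513220896197, 'cx': 318.88090456312136, 'cy': 202.09084040422678, 'T': array([[-0.01452587, -0.99833085,  0.05589725,  0.39909943],
       [-0.99979691,  0.01372076, -0.01476041,  0.02894796],
       [ 0.01396882, -0.05610031, -0.99832741,  1.74501134],
       [ 0.        ,  0.        ,  0.        ,  1.        ]])}
{'time_s': 0.1, 'q': array([-8.87694242e+01,  2.18363216e+01,  7.43769463e+01, -7.51022441e-04,
        8.38588595e+01, -1.23385962e+01]), 'qvel': array([-0.01934596, -0.1295497 , -0.13540474, -0.06198507, -0.05219793,
        0.04433154]), 'joint_efforts': array([ 3.79151330e-03, -4.49216831e+01, -2.31655151e+01, -1.46347143e-04,
        3.66108914e-03, -1.78101715e-05]), 'position': array([ 0.1290031 , -0.53439812,  0.23080149]), 'tool_rot': array([[ 9.72087052e-01,  2.34620461e-01, -4.00648270e-05],
       [ 2.34620325e-01, -9.72086272e-01,  1.25829103e-03],
       [ 2.56274354e-04, -1.23256844e-03, -9.99999208e-01]]), 'ft_force': array([ 0.07017205, -0.14200749, -0.22444929]), 'wrist_torque': array([-0.0174714 ,  0.00162772, -0.02890213]), 'gripper_force': 0.0, 'grip_width': 0.0856325684709996}
```

View pics/top0.png

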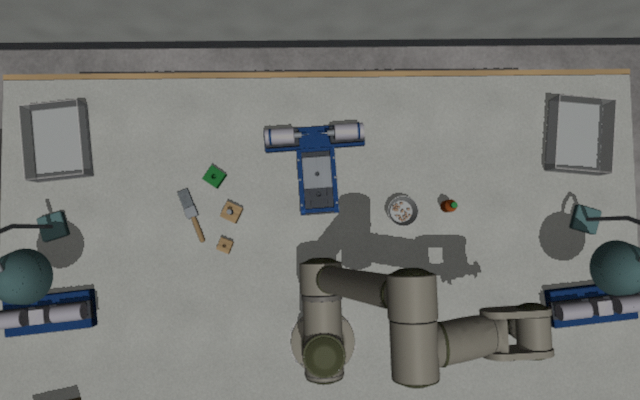

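View pics/scene0.png

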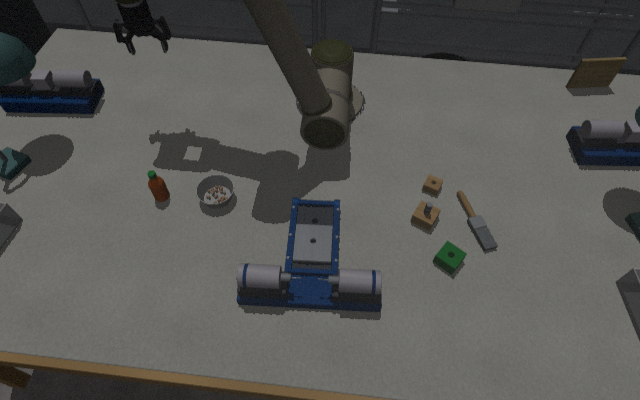

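Top view: the candidates for the holder are the green block at (214,176), the larger wooden block at (231,211) with something standing in it, and the small wooden block at (225,245). I choose (231,211). The machine is at (318,180), the bowl at (401,209), the bottle at (449,205) and the brush at (190,215). I'll check the choice with a close crop of both views.

```bash
python3 - <<'E'
import cv2,numpy as np
t=cv2.imread("pics/top0.png");s=cv2.imread("pics/scene0.png")
R=lambda im,x,y,w,h,k:cv2.resize(im[y:y+h,x:x+w],None,fx=k,fy=k,interpolation=cv2.INTER_CUBIC)
a=R(t,285,140,66,80,6);b=R(t,195,155,60,50*2,4)
c=R(s,280,190,70,95,6)[:480]; d=R(s,400,170,80,105,4)
out=np.zeros((600,800,3),np.uint8)
out[:480,:396]=a; 
out[:400,400:640]=b; 
e=R(s,405,195,40,40,5); out[400:600,400:600]=e
f=R(s,285,195,60,80,2.5);out[400:600,640:790]=f
out=np.clip(out.astype(float)*1.5,0,255).astype(np.uint8)
cv2.imwrite("pics/crop1.png",out)
E
```

```text
(no output)
```

View pics/crop1.png

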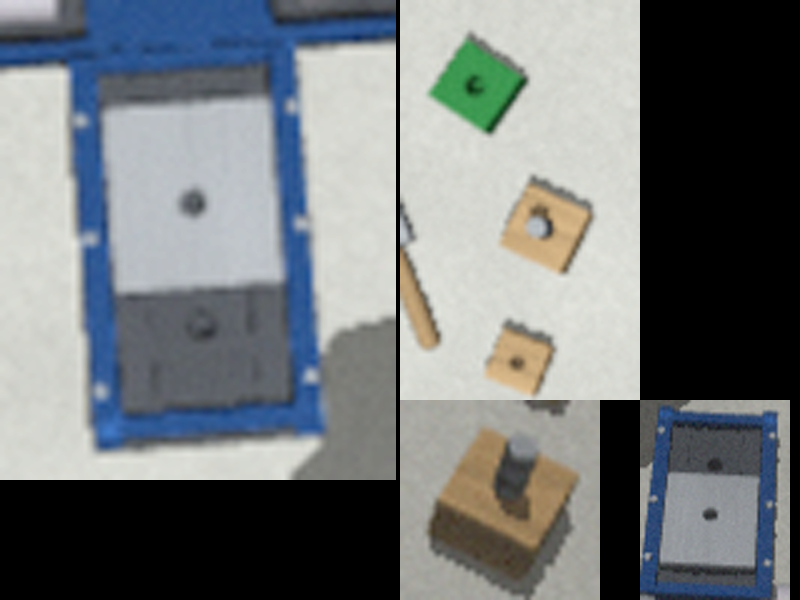

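The crop confirms it: the pin stands in the larger wooden block, with its head at top pixel about (229.8,212). The slide runs from its near edge at about (318.5,188) to its far edge at (316.2,156.8), and its hole is at (317.2,173.8). The bed hole is at (318.7,194.2).

```bash
cat > h.py <<'E'
from rig import env, optics
import numpy as np, cv2
def ray(c,u,v,shape=(400,640)):
    f=200/np.tan(np.radians(c["fov_y"]/2)); T=c["T"]
    return T[:3,3],T[:3,:3]@np.array([(u-c["cx"])/f,(v-c["cy"])/f,1])
def at(c,u,v,z):
    o,d=ray(c,u,v); return o+d*(z-o[2])/d[2]
def proj(c,p):
    f=200/np.tan(np.radians(c["fov_y"]/2)); T=c["T"]
    q=T[:3,:3].T@(np.asarray(p)-T[:3,3]); return c["cx"]+f*q[0]/q[2],c["cy"]+f*q[1]/q[2]
def state():
    s=env.observe(); print("t",round(s["time_s"],2),"p",s["position"].round(4),"F",s["ft_force"].round(1),"w",round(s["grip_width"],4)); print(s["tool_rot"].round(4)); return s
E
python3 - <<'E'
from h import *
c=optics.calibration("top"); np.set_printoptions(precision=4,suppress=True)
def m(x,y,z):return at(c,285+x/6,140+y/6,z)
for n,p in dict(far=(187,100.5,.043),near=(201,288,.043),hole=(193,203,.043),bedhole=(202,325,.029),stop=(207.5,407,.04)).items(): print(n,m(*p))
print("pin",at(c,229.8,212,.076),"sc",)
cs=optics.calibration("scene")
print("pin scene",at(cs,405+122/5,195+46/5,.076), "slide hole scene",at(cs,285+70/2.5,195+115/2.5,.043))
w=optics.calibration("wrist");s=env.observe();R=s["tool_rot"]
print("cam in tool",R.T@(w["T"][:3,3]-s["position"]),"\n",R.T@w["T"][:3,:3],w["fov_y"])
E
```

```text
far [0.6554 0.0111 0.043 ]
near [0.5442 0.0044 0.043 ]
hole [0.5945 0.0084 0.043 ]
bedhole [0.5234 0.0039 0.029 ]
stop [0.4742 0.0016 0.04  ]
pin [0.4626 0.3114 0.076 ] sc
pin scene [0.465  0.3183 0.076 ] slide hole scene [0.5987 0.0139 0.043 ]
cam in tool [ 0.0715 -0.0006 -0.1433] 
 [[ 0.0011 -0.9591 -0.2831]
 [ 1.      0.0012 -0.0004]
 [ 0.0008 -0.2831  0.9591]] 61.53579769663248
```

```bash
python3 -m jog '[{"linear":[0.78,-0.61,0]},{"linear":[0.78,-0.61,0]},{"linear":[0.78,-0.61,0]},{"linear":[0.78,-0.61,0]},{"linear":[0.78,-0.61,0]},{"linear":[0.78,-0.61,0]},{"linear":[0.78,-0.61,0]},{"linear":[0.78,-0.61,0]},{"linear":[0.78,-0.61,0]},{"linear":[0.78,-0.61,0]},{"linear":[0.78,-0.61,0]},{"linear":[0.78,-0.61,0]}]' -1 40
python3 -m jog '[{"linear":[0.78,-0.61,0]},{"linear":[0.78,-0.61,0]},{"linear":[0.78,-0.61,0]},{"linear":[0.78,-0.61,0]},{"linear":[0,0,0.2],"roll":1},{"linear":[0,0,0.2],"roll":1},{"linear":[0,0,0]},{"linear":[0,0,0]},{"linear":[0,0,0]}]'
python3 - <<'E'
from h import *
s=state(); w=optics.calibration("wrist"); im=optics.get_image("wrist"); cv2.imwrite("pics/w1.png",im[:,:,::-1])
np.save("w1.npy",w["T"])
for z in(.038,.048):print(proj(w,[.5945,.0084,z]))
E
```

```text
t 0.1 p [ 0.129  -0.5344  0.2308] F [ 0.1 -0.1 -0.2] w 0.0856
[[ 9.721e-01  2.346e-01 -0.000e+00]
 [ 2.346e-01 -9.721e-01  1.300e-03]
 [ 3.000e-04 -1.200e-03 -1.000e+00]]
(np.float64(-465.51971838653986), np.float64(-892.7038929392609))
(np.float64(-509.7215791386953), np.float64(-948.9211034834386))invalid input
invalid input
```

View pics/w1.png

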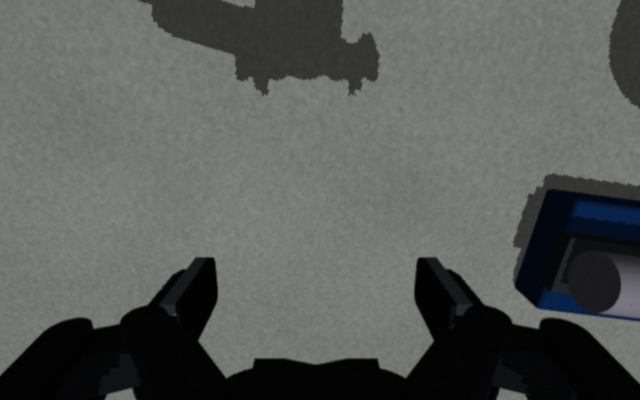

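The move was refused, probably because every row needs both keys. The picture shows only bare table and the open fingers.

```bash
python3 -m jog '[{"linear":[0.78,-0.61,0],"roll":0},{"linear":[0.78,-0.61,0],"roll":0},{"linear":[0.78,-0.61,0],"roll":0},{"linear":[0.78,-0.61,0],"roll":0},{"linear":[0.78,-0.61,0],"roll":0},{"linear":[0.78,-0.61,0],"roll":0},{"linear":[0.78,-0.61,0],"roll":0},{"linear":[0.78,-0.61,0],"roll":0},{"linear":[0.78,-0.61,0],"roll":0},{"linear":[0.78,-0.61,0],"roll":0},{"linear":[0.78,-0.61,0],"roll":0},{"linear":[0.78,-0.61,0],"roll":0}]' -1 40 
```

```text
time_s: 1.15
position: [0.4251, -0.1603, 0.2313]
tool_rot: [[0.972, 0.235, 0.0], [0.235, -0.972, 0.0], [0.0, -0.0, -1.0]]
ft_force: [0.9, -0.2, -0.3]
grip_width: -0.0003
gripper_force: 0.0
```

```bash
python3 -m jog '[{"linear":[0.78,-0.61,0],"roll":0},{"linear":[0.78,-0.61,0],"roll":0},{"linear":[0.78,-0.61,0],"roll":0},{"linear":[0.78,-0.61,0],"roll":0},{"linear":[0,0,0.2],"roll":1},{"linear":[0,0,0.2],"roll":1},{"linear":[0,0,0],"roll":0},{"linear":[0,0,0],"roll":0},{"linear":[0,0,0],"roll":0}]'
python3 - <<'E'
from h import *
s=state(); w=optics.calibration("wrist"); im=optics.get_image("wrist"); cv2.imwrite("pics/w2.png",np.clip(im[:,:,::-1]*1.5,0,255).astype(np.uint8))
np.save("w2.npy",w["T"])
for z in(.038,.048):print(proj(w,[.5945,.0084,z]))
E
```

```text
time_s: 1.9
position: [0.5227, -0.0384, 0.2157]
tool_rot: [[0.998, 0.064, 0.0], [0.064, -0.998, -0.0], [0.0, 0.0, -1.0]]
ft_force: [-0.5, -0.3, -0.3]
grip_width: 0.0002
gripper_force: 0.0
t 1.9 p [ 0.5227 -0.0384  0.2157] F [-0.5 -0.3 -0.3] w 0.0002
[[ 9.979e-01  6.410e-02  4.000e-04]
 [ 6.410e-02 -9.979e-01 -1.000e-04]
 [ 3.000e-04  1.000e-04 -1.000e+00]]
(np.float64(270.35348134397543), np.float64(97.73407232515085))
(np.float64(268.88831919620736), np.float64(97.60963965479836))
```

View pics/w2.png

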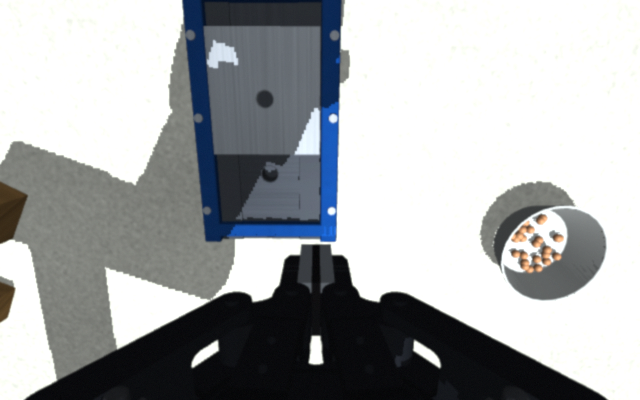

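The wrist view shows the slide hole at (264.5,98.5), the bed hole at (270,173.5), the slide's near edge at row 155 and far edge at row 27, and the stop's inner top edge at row 224.

```bash
python3 - <<'E'
from h import *
np.set_printoptions(precision=4,suppress=True)
w=optics.calibration("wrist")
for b in(0,.005,.01):
    H=at(w,264.5,98.5,b+.038); B=at(w,270,173.5,b+.024)
    n=at(w,268,155,b+.038); f=at(w,263,26.5,b+.038); st=at(w,270,224,b+.035)
    print(b,"hole",H,"bedhole",B,"near",n,"stop",st,"len",np.linalg.norm(n-f)," yaw",np.degrees(np.arctan2(*(H-B)[1::-1])),"travel",np.linalg.norm((H-B)[:2]))
    for v in(40,140): print("  slide w", np.linalg.norm(at(w,205+(v-40)*.11,v,b+.038)-at(w,321,v,b+.038)))
E
```

```text
0 hole [0.5936 0.0136 0.038 ] bedhole [0.521  0.0085 0.024 ] near [0.542  0.0091 0.038 ] stop [0.4706 0.0057 0.035 ] len 0.11138217566471566  yaw 4.026863760960718 travel 0.07278744948218936
  slide w 0.10135928965694908
  slide w 0.09938420711532357
0.005 hole [0.5936 0.0129 0.043 ] bedhole [0.5221 0.0079 0.029 ] near [0.5428 0.0085 0.043 ] stop [0.4725 0.0051 0.04  ] len 0.10964827824363926  yaw 4.002517460685434 travel 0.07169967950222106
  slide w 0.09978141950053059
  slide w 0.09783708326552822
0.01 hole [0.5936 0.0121 0.048 ] bedhole [0.5232 0.0072 0.034 ] near [0.5436 0.0078 0.048 ] stop [0.4744 0.0045 0.045 ] len 0.10791438082256288  yaw 3.977421060067174 travel 0.07061192286718561
  slide w 0.09820354934411213
  slide w 0.09628995941573285
```

```bash
python3 -m jog '[{"linear":[0.58,-0.58,0],"roll":-0.07},{"linear":[0.57,-0.58,0.3],"roll":0},{"linear":[0,0,0.9],"roll":0},{"linear":[0,0,0.9],"roll":0},{"linear":[0,0,0.9],"roll":0},{"linear":[0,0,0.7],"roll":0},{"linear":[0,0,0.2],"roll":0},{"linear":[0,0,0],"roll":0},{"linear":[0,0,0],"roll":0},{"linear":[0,0,0],"roll":0}]'
python3 - <<'E'
from h import *
s=state(); w=optics.calibration("wrist"); im=optics.get_image("wrist"); cv2.imwrite("pics/w3.png",np.clip(im[:,:,::-1]*1.5,0,255).astype(np.uint8))
E
```

```text
time_s: 2.78
position: [0.5668, 0.0109, 0.0615]
tool_rot: [[0.998, 0.068, 0.004], [0.068, -0.998, -0.001], [0.004, 0.001, -1.0]]
ft_force: [0.6, 1.0, 0.3]
grip_width: 0.0
gripper_force: 0.0
t 2.78 p [0.5668 0.0109 0.0615] F [0.6 1.  0.3] w 0.0
[[ 9.977e-01  6.840e-02  3.800e-03]
 [ 6.840e-02 -9.977e-01 -7.000e-04]
 [ 3.700e-03  9.000e-04 -1.000e+00]]
```

View pics/w3.png

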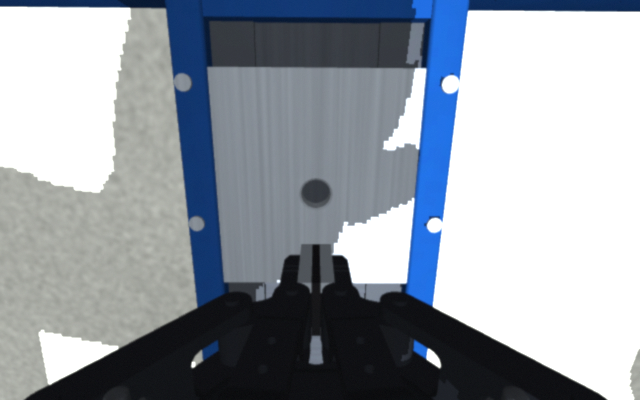

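The fingertips are centred over the slide's front part, with the hole at (316,193). Next I go down to contact.

```bash
python3 -m jog '[{"linear":[0,0,0.1],"roll":0},{"linear":[0,0,0.1],"roll":0},{"linear":[0,0,0.08],"roll":0},{"linear":[0,0,0],"roll":0},{"linear":[0,0,0],"roll":0},{"linear":[0,0,0],"roll":0}]'; python3 -m jog '[{"linear":[0,0,0.03],"roll":0},{"linear":[0,0,0.03],"roll":0},{"linear":[0,0,0],"roll":0},{"linear":[0,0,0],"roll":0},{"linear":[0,0,0],"roll":0}]'
```

```text
time_s: 3.33
position: [0.5656, 0.0113, 0.0482]
tool_rot: [[0.998, 0.068, -0.0], [0.068, -0.998, 0.0], [-0.0, -0.0, -1.0]]
ft_force: [0.2, -0.4, 0.6]
grip_width: 0.0002
gripper_force: 0.0
time_s: 3.75
position: [0.5656, 0.0113, 0.0457]
tool_rot: [[0.998, 0.068, 0.0], [0.068, -0.998, -0.0], [0.0, 0.0, -1.0]]
ft_force: [0.5, 0.8, -0.6]
grip_width: 0.0002
gripper_force: 0.0
```

```bash
for i in 1 2 3 4; do python3 -m jog '[{"linear":[0,0,0.02],"roll":0},{"linear":[0,0,0],"roll":0},{"linear":[0,0,0],"roll":0}]' | grep -E "pos|ft_"; done
```

```text
position: [0.5656, 0.0113, 0.0449]
ft_force: [-0.3, 0.1, -1.3]
position: [0.5656, 0.0113, 0.0441]
ft_force: [-0.4, -0.7, 0.6]
position: [0.5656, 0.0113, 0.0433]
ft_force: [-0.1, -0.7, 0.1]
position: [0.5656, 0.0113, 0.0425]
ft_force: [0.1, -0.3, -0.3]
```

```bash
python3 -m jog '[{"linear":[0,0,0.012],"roll":0},{"linear":[0,0,0],"roll":0},{"linear":[0,0,0],"roll":0}]' | grep -E "pos|ft_";  python3 -m jog '[{"linear":[0,0,0.012],"roll":0},{"linear":[0,0,0],"roll":0},{"linear":[0,0,0],"roll":0}]' | grep -E "pos|ft_"
```

```text
position: [0.5656, 0.0113, 0.042]
ft_force: [0.2, -0.3, -0.4]
position: [0.5656, 0.0113, 0.0415]
ft_force: [-0.1, 0.1, 1.0]
```

```bash
python3 -m jog '[{"linear":[0,0,0.012],"roll":0},{"linear":[0,0,0],"roll":0},{"linear":[0,0,0],"roll":0}]' | grep -E "pos|ft_"
```

```text
position: [0.5656, 0.0113, 0.0411]
ft_force: [-0.3, -0.1, -0.2]
```

```bash
python3 -m jog '[{"linear":[0,0,0.01],"roll":0},{"linear":[0,0,0],"roll":0},{"linear":[0,0,0],"roll":0}]' | grep -E "pos|ft_"
```

```text
position: [0.5656, 0.0113, 0.0407]
ft_force: [-1.0, 0.0, -0.5]
```

```bash
python3 -m jog '[{"linear":[0,0,0.01],"roll":0},{"linear":[0,0,0],"roll":0},{"linear":[0,0,0],"roll":0}]' | grep -E "pos|ft_";python3 -m jog '[{"linear":[0,0,0.01],"roll":0},{"linear":[0,0,0],"roll":0},{"linear":[0,0,0],"roll":0}]' | grep -E "pos|ft_"
```

```text
position: [0.5656, 0.0113, 0.0403]
ft_force: [-0.1, -1.1, 0.8]
position: [0.5656, 0.0113, 0.0403]
ft_force: [-1.0, 0.2, 4.6]
```

```bash
python3 -m jog '[{"linear":[0,0,0.01],"roll":0},{"linear":[0,0,0],"roll":0},{"linear":[0,0,0],"roll":0}]' | grep -E "pos|ft_"
```

```text
position: [0.5656, 0.0113, 0.0403]
ft_force: [-2.6, 0.3, 8.1]
```

Contact is at z 0.0403, at roughly 10 N/mm. I press to about 13 N.

```bash
python3 -m jog '[{"linear":[0,0,0.012],"roll":0},{"linear":[0,0,0],"roll":0},{"linear":[0,0,0],"roll":0},{"linear":[0,0,0],"roll":0}]' | grep -E "pos|ft_"; python3 -m jog '[{"linear":[-0.025,0,0],"roll":0},{"linear":[-0.025,0,0],"roll":0},{"linear":[-0.025,0,0],"roll":0},{"linear":[-0.025,0,0],"roll":0},{"linear":[0,0,0],"roll":0}]' | grep -E "pos|ft_"
```

```text
position: [0.5657, 0.0113, 0.0403]
ft_force: [-4.7, 0.0, 13.0]
position: [0.5632, 0.0108, 0.0403]
ft_force: [2.5, 0.3, 8.1]
```

```bash
python3 -m jog '[{"linear":[0,0,0.012],"roll":0},{"linear":[0,0,0],"roll":0}]' | grep -E "pos|ft_"; python3 -m jog '[{"linear":[-0.05,0,0],"roll":0},{"linear":[-0.05,0,0],"roll":0},{"linear":[-0.05,0,0],"roll":0},{"linear":[-0.05,0,0],"roll":0}]' | grep -E "pos|ft_"
```

```text
position: [0.5633, 0.0108, 0.0403]
ft_force: [0.9, -0.9, 13.2]
position: [0.5559, 0.0101, 0.0403]
ft_force: [3.5, 0.3, 9.4]
```

```bash
cat >> h.py <<'E'
def hole(z=.0403):
    s=env.observe(); w=optics.calibration("wrist"); im=optics.get_image("wrist"); g=cv2.cvtColor(im,cv2.COLOR_RGB2GRAY)
    u0,v0=map(int,proj(w,s["position"]+s["tool_rot"]@np.array([.028,0,0])))
    b=cv2.medianBlur(g,3); c=cv2.HoughCircles(b[v0-60:v0+60,u0-60:u0+60],cv2.HOUGH_GRADIENT,1,40,param1=60,param2=10,minRadius=10,maxRadius=25)
    if c is None: print("none",u0,v0); return w,im
    for x,y,r in c[0][:2]:
        p=at(w,u0-60+x,v0-60+y,z); print("hole px",u0-60+x,v0-60+y,r,"world",p.round(4),"rel tool",(s["tool_rot"].T@(p-s["position"])).round(4))
    return w,im
E
python3 -m jog '[{"linear":[0,0,0.008],"roll":0},{"linear":[0,0,0],"roll":0}]' | grep -E "pos|ft_"
python3 -c "
from h import *
hole()"
python3 -m jog '[{"linear":[-0.05,0,0],"roll":0},{"linear":[-0.05,0,0],"roll":0},{"linear":[-0.05,0,0],"roll":0},{"linear":[-0.05,0,0],"roll":0}]' | grep -E "pos|ft_"
python3 -c "
from h import *
hole()"
```

```text
position: [0.5556, 0.0101, 0.0402]
ft_force: [1.4, 0.0, 14.3]
hole px 316.5 202.5 16.8 world [0.5837 0.0122 0.0403] rel tool [ 0.0282 -0.0002  0.0001]
position: [0.5483, 0.0095, 0.0402]
ft_force: [4.3, 0.1, 11.9]
hole px 317.5 202.5 15.5 world [0.5764 0.0111 0.0403] rel tool [0.0282 0.0003 0.0001]
```

The slide follows without slipping, with the hole staying 28.2 mm ahead of the TCP. About 54 mm are left.

```bash
python3 -m jog '[{"linear":[-0.05,0,0.001],"roll":0},{"linear":[-0.05,0,0],"roll":0},{"linear":[-0.05,0,0],"roll":0},{"linear":[-0.05,0,0],"roll":0},{"linear":[-0.05,0,0],"roll":0},{"linear":[-0.05,0,0],"roll":0}]' | grep -E "pos|ft_"
```

```text
position: [0.5365, 0.0086, 0.0402]
ft_force: [3.7, 1.1, 13.8]
```

```bash
python3 -m jog '[{"linear":[-0.05,0,0.001],"roll":0},{"linear":[-0.05,0,0],"roll":0},{"linear":[-0.05,0,0],"roll":0},{"linear":[-0.05,0,0],"roll":0},{"linear":[-0.05,0,0],"roll":0},{"linear":[-0.05,0,0],"roll":0}]' | grep -E "pos|ft_"
```

```text
position: [0.5246, 0.0077, 0.0402]
ft_force: [4.3, 1.1, 13.9]
```

```bash
python3 -m jog '[{"linear":[-0.05,0,-0.002],"roll":0},{"linear":[-0.05,0,0],"roll":0},{"linear":[-0.05,0,0],"roll":0},{"linear":[-0.05,0,0],"roll":0},{"linear":[-0.05,0,0],"roll":0},{"linear":[-0.05,0,0],"roll":0}]' | grep -E "pos|ft_"; python3 -c "
from h import *
hole()"
```

```text
position: [0.5127, 0.007, 0.0402]
ft_force: [3.9, 1.5, 13.2]
hole px 316.5 202.5 16.8 world [0.5407 0.0091 0.0403] rel tool [ 0.0281 -0.0002  0.0002]
```

```bash
python3 -m jog '[{"linear":[-0.05,0,0],"roll":0},{"linear":[-0.05,0,0],"roll":0},{"linear":[-0.05,0,0],"roll":0},{"linear":[-0.05,0,0],"roll":0},{"linear":[-0.05,0,0],"roll":0},{"linear":[-0.05,0,0],"roll":0}]' | grep -E "pos|ft_"
```

```text
position: [0.5008, 0.0062, 0.0402]
ft_force: [4.4, 2.4, 15.0]
```

```bash
python3 -m jog '[{"linear":[-0.025,0,-0.004],"roll":0},{"linear":[-0.025,0,0],"roll":0},{"linear":[-0.025,0,0],"roll":0},{"linear":[-0.025,0,0],"roll":0},{"linear":[-0.025,0,0],"roll":0}]' | grep -E "pos|ft_"
```

```text
position: [0.4957, 0.0059, 0.0402]
ft_force: [4.6, 1.8, 12.2]
```

```bash
python3 -m jog '[{"linear":[-0.01,0,0],"roll":0},{"linear":[-0.01,0,0],"roll":0},{"linear":[-0.01,0,0],"roll":0}]' | grep -E "pos|ft_"
```

```text
position: [0.4945, 0.0059, 0.0402]
ft_force: [4.7, 2.2, 14.4]
```

```bash
python3 -m jog '[{"linear":[-0.01,0,0],"roll":0},{"linear":[-0.01,0,0],"roll":0},{"linear":[-0.01,0,0],"roll":0}]' | grep -E "pos|ft_"
```

```text
position: [0.4938, 0.0057, 0.0403]
ft_force: [7.8, 2.1, 11.0]
```

The x force is rising to 7.8 N, which probably means the stop. I'll confirm.

```bash
python3 -m jog '[{"linear":[-0.005,0,0.006],"roll":0},{"linear":[0,0,0],"roll":0}]' | grep -E "pos|ft_"
```

```text
position: [0.4938, 0.0058, 0.0402]
ft_force: [7.0, 2.9, 14.3]
```

```bash
python3 -m jog '[{"linear":[-0.01,0,0],"roll":0},{"linear":[0,0,0],"roll":0}]' | grep -E "pos|ft_"; python3 -c "
from h import *
hole()"
```

```text
position: [0.4936, 0.0057, 0.0403]
ft_force: [6.8, 1.9, 13.1]
hole px 316.5 200.5 16.8 world [0.5225 0.0078 0.0403] rel tool [ 0.029  -0.0002  0.0003]
```

The fingers are now slipping while the slide stays put, so it is home with its hole at about (0.5225, 0.0078). I release it straight up and look.

```bash
python3 -m jog '[{"linear":[0,0,-0.02],"roll":0},{"linear":[0,0,-0.04],"roll":0},{"linear":[0,0,-0.3],"roll":0},{"linear":[0,0,-0.9],"roll":0},{"linear":[0,0,-0.9],"roll":0},{"linear":[-0.9,0,-0.9],"roll":0},{"linear":[0,0,-0.9],"roll":0},{"linear":[0,0,0],"roll":0},{"linear":[0,0,0],"roll":0},{"linear":[0,0,0],"roll":0}]' | grep -E "pos|ft_"
python3 - <<'E'
from h import *
s=state(); w=optics.calibration("wrist"); np.save("w4.npy",w["T"]); im=optics.get_image("wrist"); cv2.imwrite("pics/w4.png",cv2.resize(np.clip(im[0:400,140:500,::-1]*1.5,0,255).astype(np.uint8)[:270],None,fx=2.2,fy=2.2,interpolation=cv2.INTER_CUBIC))
E
```

```text
position: [0.46, 0.0041, 0.1893]
ft_force: [0.7, -0.1, -0.4]
t 12.53 p [0.46   0.0041 0.1893] F [ 0.7 -0.1 -0.4] w 0.0002
[[ 9.977e-01  6.820e-02 -1.100e-03]
 [ 6.820e-02 -9.977e-01  3.000e-04]
 [-1.100e-03 -3.000e-04 -1.000e+00]]
```

View pics/w4.png

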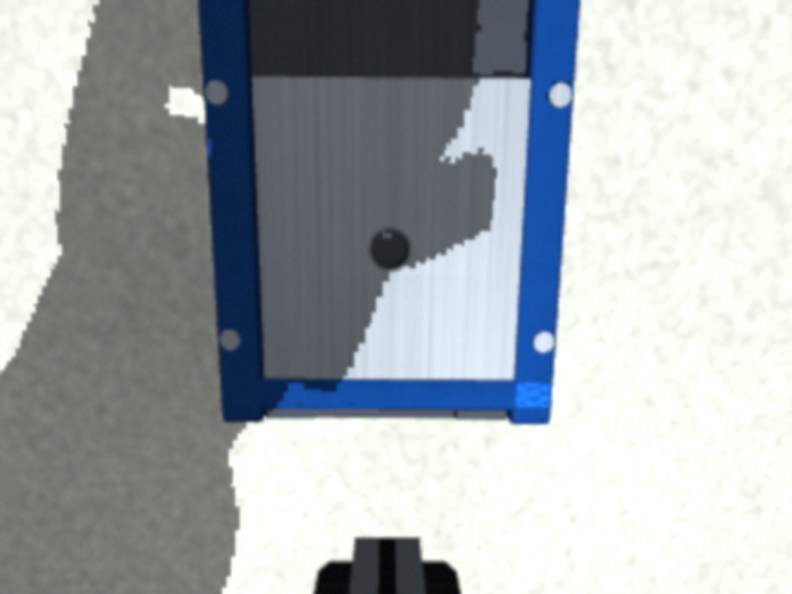

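The slide is flush against the stop (crop row 380) and its hole is at full-picture pixel (317.3,113.2). Now over to the pin.

```bash
python3 -m jog '[{"linear":[0.04,-0.98,0],"roll":0},{"linear":[0.04,-0.98,0],"roll":0},{"linear":[0.04,-0.98,0],"roll":0},{"linear":[0.04,-0.98,0],"roll":0},{"linear":[0.04,-0.98,0],"roll":0},{"linear":[0.04,-0.98,0],"roll":0},{"linear":[0.04,-0.98,0],"roll":0},{"linear":[0.04,-0.98,0],"roll":0},{"linear":[0,0,0],"roll":0},{"linear":[0,0,0],"roll":0},{"linear":[0,0,0],"roll":0}]' 0.0 40 | grep -E "pos|ft_"
python3 - <<'E'
from h import *
w=dict(optics.calibration("wrist")); T=w["T"]; w["T"]=np.load("w4.npy"); print("slide hole",at(w,317.3,113.2,.0403))
s=state(); w=optics.calibration("wrist"); np.save("w5.npy",w["T"]); im=optics.get_image("wrist"); cv2.imwrite("pics/w5.png",np.clip(im[:,:,::-1]*1.5,0,255).astype(np.uint8))
print(proj(w,[.464,.315,.076]))
E
```

```text
position: [0.4514, 0.3174, 0.1886]
ft_force: [-0.6, -0.5, -0.6]
slide hole [0.52166307 0.00769021 0.0403    ]
t 13.5 p [0.4514 0.3174 0.1886] F [-0.6 -0.5 -0.6] w 0.043
[[ 0.9976  0.0687 -0.0025]
 [ 0.0687 -0.9976 -0.0014]
 [-0.0025  0.0012 -1.    ]]
(np.float64(320.45608337553637), np.float64(179.90286868739804))
```

View pics/w5.png

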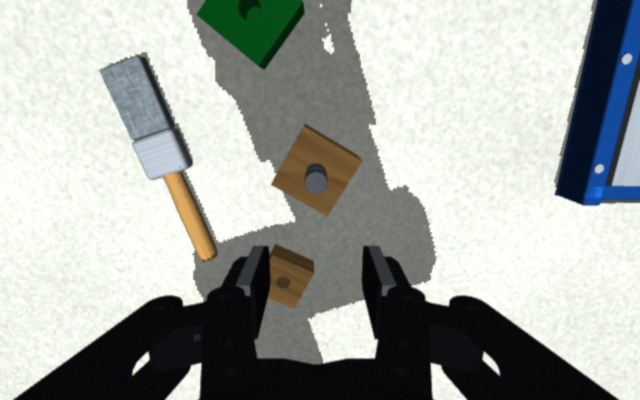

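Wrist view: the pin stands in the larger wooden block, with the top disc of its head near (316,184). The small wooden block at (288,280) and the green block at (252,10) are the look-alikes. I'll pin down the disc centre.

```bash
python3 - <<'E'
from h import *
s=env.observe(); w=optics.calibration("wrist"); im=optics.get_image("wrist").astype(int)
sub=im[150:215,285:350]; m=((sub[:,:,2]-sub[:,:,0])>-3).astype(np.uint8)
n,l,st,ce=cv2.connectedComponentsWithStats(m)
k=l[183-150,316-285]; print(st[k],ce[k]+[285,150])
mm=(l==k); ys,xs=np.nonzero(mm)
for r in range(ys.min(),ys.max()+1):
    c=xs[ys==r]; print(r+150,c.min()+285,c.max()+285,sub[r,31].tolist(),end=" | ")
print()
for uv in((316,183),(316,184),(316,182)):
    p=at(w,*uv,.076); print(uv,p.round(4),"rel tool",(s["tool_rot"].T@(p-s["position"])).round(4))
E
```

```text
[ 20  15  21  29 497] [315.01609658 179.12877264]
165 312 318 [26, 27, 28] | 166 310 320 [28, 30, 32] | 167 309 321 [32, 34, 36] | 168 308 322 [33, 35, 37] | 169 308 322 [29, 31, 32] | 170 307 323 [25, 26, 28] | 171 307 323 [31, 33, 35] | 172 306 324 [40, 42, 45] | 173 306 324 [53, 56, 60] | 174 306 324 [57, 61, 64] | 175 306 324 [57, 61, 64] | 176 306 324 [56, 59, 63] | 177 306 325 [56, 60, 64] | 178 305 325 [56, 60, 63] | 179 305 325 [56, 59, 63] | 180 305 325 [56, 60, 63] | 181 305 325 [55, 59, 63] | 182 305 325 [55, 59, 63] | 183 305 325 [57, 60, 64] | 184 305 325 [58, 62, 65] | 185 305 325 [58, 62, 66] | 186 305 325 [59, 63, 66] | 187 306 324 [57, 61, 64] | 188 306 324 [55, 59, 63] | 189 307 323 [57, 60, 64] | 190 308 322 [58, 61, 65] | 191 309 321 [59, 63, 67] | 192 310 320 [58, 61, 65] | 193 313 316 [59, 58, 59] | 
(316, 183) [0.4615 0.3178 0.076 ] rel tool [ 0.0101 -0.0003  0.113 ]
(316, 184) [0.4607 0.3178 0.076 ] rel tool [ 0.0093 -0.0003  0.113 ]
(316, 182) [0.4623 0.3179 0.076 ] rel tool [ 0.0109 -0.0003  0.113 ]
```

```bash
python3 -m jog '[{"linear":[0.25,-0.025,0],"roll":0},{"linear":[0,0,0.8],"roll":0},{"linear":[0,0,0.8],"roll":0},{"linear":[0,0,0.8],"roll":0},{"linear":[0,0,0.6],"roll":0},{"linear":[0,0,0.3],"roll":0},{"linear":[0,0,0.2],"roll":0},{"linear":[0,0,0],"roll":0},{"linear":[0,0,0],"roll":0},{"linear":[0,0,0],"roll":0}]' | grep -E "pos|ft_|rot"
python3 - <<'E'
from h import *
s=state(); w=optics.calibration("wrist"); im=optics.get_image("wrist"); cv2.imwrite("pics/w6.png",cv2.resize(np.clip(im[160:360,200:440,::-1]*1.8,0,255).astype(np.uint8),None,fx=3,fy=3))
print(proj(w,s["position"]-[0,0,0]))
E
```

```text
position: [0.4623, 0.3194, 0.0511]
tool_rot: [[0.998, 0.068, 0.002], [0.068, -0.998, 0.001], [0.002, -0.001, -1.0]]
ft_force: [0.7, -0.0, 0.4]
t 14.43 p [0.4623 0.3194 0.0511] F [ 0.7 -0.   0.4] w 0.0427
[[ 9.977e-01  6.770e-02  1.900e-03]
 [ 6.770e-02 -9.977e-01  8.000e-04]
 [ 1.900e-03 -7.000e-04 -1.000e+00]]
(np.float64(316.75079197808924), np.float64(260.01842171648286))
```

View pics/w6.png

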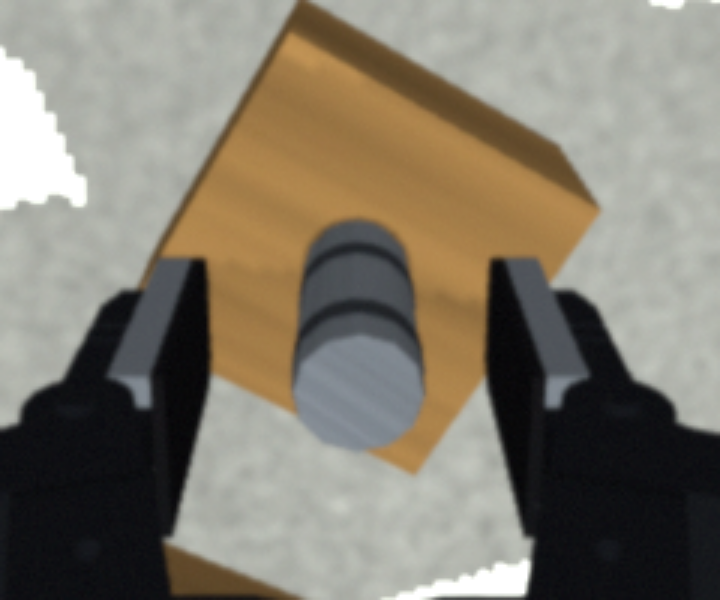

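The head is between the pads, its top disc centred at full pixel (319.3,290.7). I'll refine the offset and descend the last 5 mm.

```bash
python3 -m jog '[{"linear":[0,0,0.1],"roll":0},{"linear":[0,0,0],"roll":0},{"linear":[0,0,0],"roll":0}]' | grep -E "pos|ft_"
python3 - <<'E'
from h import *
w=optics.calibration("wrist"); s=env.observe()
w["T"][2,3]+=.0511-s["position"][2]
p=at(w,319.3,290.7,.076); print(p,s["tool_rot"].T@(p-s["position"]))
print(proj(w,s["position"]+[0,0,.019]))
E
```

```text
position: [0.4616, 0.3195, 0.0461]
ft_force: [-0.5, -0.1, 0.6]
[0.46057901 0.318498   0.076     ] [-0.0010641   0.00092508 -0.02991152]
(np.float64(316.902703734553), np.float64(274.7744026072782))
```

```bash
python3 -m jog '[{"linear":[-0.02,0.022,0],"roll":0},{"linear":[0,0,0],"roll":0},{"linear":[0,0,0],"roll":0}]' | grep -E "pos|ft_"; python3 -m jog '[{"linear":[0,0,0],"roll":0},{"linear":[0,0,0],"roll":0},{"linear":[0,0,0],"roll":0},{"linear":[0,0,0],"roll":0},{"linear":[0,0,0],"roll":0},{"linear":[0,0,0],"roll":0}]' -1 40; python3 -m jog '[{"linear":[0,0,-0.2],"roll":0},{"linear":[0,0,-0.4],"roll":0},{"linear":[0,0,-0.8],"roll":0},{"linear":[0,0,-0.8],"roll":0},{"linear":[0,0,0],"roll":0},{"linear":[0,0,0],"roll":0}]'
```

```text
position: [0.4609, 0.3186, 0.0461]
ft_force: [-0.3, 0.4, 0.3]
time_s: 15.48
position: [0.4609, 0.3186, 0.0461]
tool_rot: [[0.998, 0.068, 0.0], [0.068, -0.998, 0.0], [0.0, -0.0, -1.0]]
ft_force: [0.3, 0.1, 2.6]
grip_width: 0.0169
gripper_force: 38.9
time_s: 15.98
position: [0.4614, 0.3188, 0.1358]
tool_rot: [[0.998, 0.068, 0.003], [0.068, -0.998, 0.001], [0.003, -0.001, -1.0]]
ft_force: [-0.1, 0.0, -1.4]
grip_width: 0.0169
gripper_force: 39.1
```

```bash
python3 -m jog '[{"linear":[0.12,0.96,0],"roll":0},{"linear":[0.12,0.96,0],"roll":0},{"linear":[0.12,0.96,0],"roll":0},{"linear":[0.12,0.96,0],"roll":0},{"linear":[0.12,0.96,0],"roll":0},{"linear":[0.12,0.96,0],"roll":0},{"linear":[0.12,0.96,0],"roll":0},{"linear":[0.12,0.96,0],"roll":0},{"linear":[0,0,0],"roll":0},{"linear":[0,0,0],"roll":0},{"linear":[0,0,0],"roll":0},{"linear":[0,0,0],"roll":0}]'
python3 - <<'E'
from h import *
s=state(); w=optics.calibration("wrist"); im=optics.get_image("wrist"); cv2.imwrite("pics/w7.png",cv2.resize(np.clip(im[120:360,180:460,::-1]*1.5,0,255).astype(np.uint8),None,fx=2.5,fy=2.5,interpolation=cv2.INTER_CUBIC))
R=s["tool_rot"];P=s["position"]
for n,z in(("top",-.030),("under",.0101),("tip",.038)): print(n,proj(w,P+R@[0,0,z]))
print("hole",proj(w,[.522,.0078,.0403]))
E
```

```text
time_s: 16.98
position: [0.5196, 0.0159, 0.1335]
tool_rot: [[0.998, 0.07, -0.001], [0.07, -0.998, 0.0], [-0.001, -0.001, -1.0]]
ft_force: [-0.4, -0.6, -1.6]
grip_width: 0.0169
gripper_force: 39.4
t 16.98 p [0.5196 0.0159 0.1335] F [-0.4 -0.6 -1.6] w 0.0169
[[ 9.976e-01  6.970e-02 -1.400e-03]
 [ 6.970e-02 -9.976e-01  5.000e-04]
 [-1.400e-03 -6.000e-04 -1.000e+00]]
top (np.float64(316.96325536410706), np.float64(295.4216076539078))
under (np.float64(316.702449244001), np.float64(250.82806625978216))
tip (np.float64(316.5819739872605), np.float64(230.2287860502475))
hole (np.float64(327.69460909072905), np.float64(200.08193610697694))
```

View pics/w7.png

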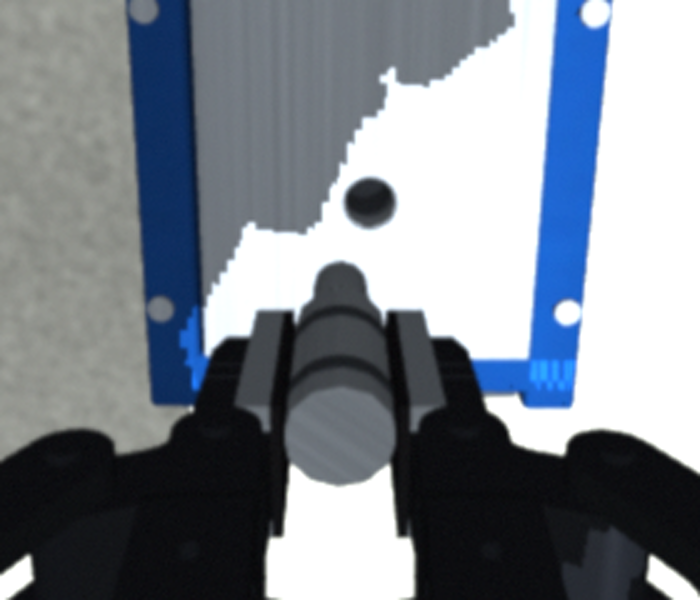

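The hole is at full pixel (328,201.2) and the head's top disc at (316,294), so the pin is held about 0.5 mm ahead of the tool axis. The hole should be at (0.5215, 0.0077). I align above it.

```bash
python3 -m jog '[{"linear":[0.01,0.2,0.4],"roll":0},{"linear":[0,0,0.5],"roll":0},{"linear":[0,0,0],"roll":0},{"linear":[0,0,0],"roll":0},{"linear":[0,0,0],"roll":0},{"linear":[0,0,0],"roll":0}]'
python3 - <<'E'
from h import *
s=env.observe(); w=optics.calibration("wrist"); im=optics.get_image("wrist"); cv2.imwrite("pics/w8.png",cv2.resize(np.clip(im[150:350,220:420,::-1]*1.5,0,255).astype(np.uint8),None,fx=3,fy=3,interpolation=cv2.INTER_CUBIC))
R=s["tool_rot"];P=s["position"]; print(P)
for n,z in(("top",-.030),("under",.0101),("tip",.038)): print(n,proj(w,P+R@[0,0,z]))
print("hole",proj(w,[.5215,.0077,.0403]))
E
```

```text
time_s: 17.53
position: [0.5216, 0.0071, 0.099]
tool_rot: [[0.998, 0.069, 0.002], [0.069, -0.998, -0.0], [0.002, 0.0, -1.0]]
ft_force: [0.6, 0.1, -0.9]
grip_width: 0.0167
gripper_force: 39.4
[0.52158439 0.0071493  0.09903554]
top (np.float64(316.9764145807411), np.float64(295.43425539750626))
under (np.float64(316.7127526067893), np.float64(250.84861941008455))
tip (np.float64(316.59095200081146), np.float64(230.25195391531648))
hole (np.float64(315.6064222300598), np.float64(218.4948853291987))
```

View pics/w8.png

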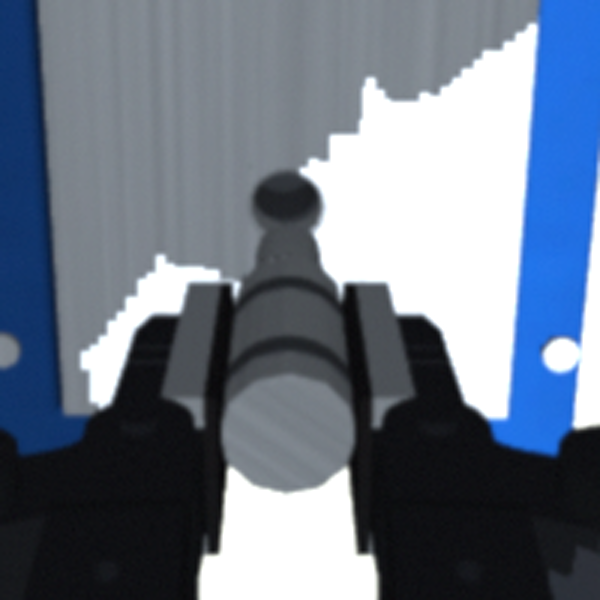

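The hole is at full pixel (315.7,217.7), as predicted, and the pin lines up with it. I lower it gently.

```bash
python3 -m jog '[{"linear":[0,0,0.2],"roll":0},{"linear":[0,0,0.2],"roll":0},{"linear":[0,0,0],"roll":0},{"linear":[0,0,0],"roll":0},{"linear":[0,0,0],"roll":0},{"linear":[0,0,0],"roll":0}]' | grep -E "pos|ft_"
```

```text
position: [0.5212, 0.0067, 0.0821]
ft_force: [0.6, -0.0, -1.3]
```

```bash
python3 -m jog '[{"linear":[0,-0.018,0.05],"roll":0},{"linear":[0,0,0.05],"roll":0},{"linear":[0,0,0.05],"roll":0},{"linear":[0,0,0],"roll":0},{"linear":[0,0,0],"roll":0}]' | grep -E "pos|ft_"
```

```text
position: [0.521, 0.0075, 0.0759]
ft_force: [-0.1, -0.2, -1.1]
```

```bash
python3 -m jog '[{"linear":[0,0,0.05],"roll":0},{"linear":[0,0,0.05],"roll":0},{"linear":[0,0,0],"roll":0},{"linear":[0,0,0],"roll":0}]' | grep -E "pos|ft_"
```

```text
position: [0.521, 0.0075, 0.0719]
ft_force: [-1.0, -0.1, -0.3]
```

```bash
python3 -m jog '[{"linear":[0,0,0.05],"roll":0},{"linear":[0,0,0.05],"roll":0},{"linear":[0,0,0],"roll":0},{"linear":[0,0,0],"roll":0}]' | grep -E "pos|ft_"
```

```text
position: [0.521, 0.0075, 0.0678]
ft_force: [-0.1, 0.7, -1.4]
```

The tip is 10 mm deep with no force. I continue; it should seat at TCP z of about 0.050.

```bash
python3 -m jog '[{"linear":[0,0,0.04],"roll":0},{"linear":[0,0,0.04],"roll":0},{"linear":[0,0,0.04],"roll":0},{"linear":[0,0,0],"roll":0},{"linear":[0,0,0],"roll":0}]' | grep -E "pos|ft_"
```

```text
position: [0.521, 0.0075, 0.0631]
ft_force: [-0.1, 0.8, -1.2]
```

```bash
python3 -m jog '[{"linear":[0,0,0.04],"roll":0},{"linear":[0,0,0.04],"roll":0},{"linear":[0,0,0.04],"roll":0},{"linear":[0,0,0],"roll":0},{"linear":[0,0,0],"roll":0}]' | grep -E "pos|ft_"
```

```text
position: [0.521, 0.0075, 0.0583]
ft_force: [0.7, 0.6, -0.8]
```

```bash
python3 -m jog '[{"linear":[0,0,0.04],"roll":0},{"linear":[0,0,0.04],"roll":0},{"linear":[0,0,0.04],"roll":0},{"linear":[0,0,0],"roll":0},{"linear":[0,0,0],"roll":0}]' | grep -E "pos|ft_"
```

```text
position: [0.521, 0.0075, 0.0535]
ft_force: [-0.5, 0.4, -0.6]
```

```bash
python3 -m jog '[{"linear":[0,0,0.03],"roll":0},{"linear":[0,0,0.03],"roll":0},{"linear":[0,0,0],"roll":0},{"linear":[0,0,0],"roll":0}]' | grep -E "pos|ft_"
```

```text
position: [0.521, 0.0075, 0.0511]
ft_force: [0.0, -0.3, -0.9]
```

```bash
python3 -m jog '[{"linear":[0,0,0.012],"roll":0},{"linear":[0,0,0],"roll":0},{"linear":[0,0,0],"roll":0}]' | grep -E "pos|ft_"
```

```text
position: [0.5211, 0.0075, 0.0507]
ft_force: [-0.2, -0.2, -0.8]
```

```bash
python3 -m jog '[{"linear":[0,0,0.01],"roll":0},{"linear":[0,0,0],"roll":0},{"linear":[0,0,0],"roll":0}]' | grep -E "pos|ft_"
```

```text
position: [0.5211, 0.0075, 0.0504]
ft_force: [0.0, 0.7, 0.3]
```

```bash
python3 -m jog '[{"linear":[0,0,0.008],"roll":0},{"linear":[0,0,0],"roll":0},{"linear":[0,0,0],"roll":0}]' | grep -E "pos|ft_"
```

```text
position: [0.5212, 0.0075, 0.0503]
ft_force: [-1.3, 0.8, 4.6]
```

The head rests on the slide. I release, lift and check.

```bash
python3 -m jog '[{"linear":[0,0,0],"roll":0},{"linear":[0,0,0],"roll":0},{"linear":[0,0,0],"roll":0},{"linear":[0,0,0],"roll":0},{"linear":[0,0,0],"roll":0},{"linear":[0,0,0],"roll":0}]' 0.0 | grep -E "pos|ft_|grip"; python3 -m jog '[{"linear":[0,0,-0.1],"roll":0},{"linear":[0,0,-0.3],"roll":0},{"linear":[0,0,-0.6],"roll":0},{"linear":[0,0,-0.8],"roll":0},{"linear":[0,0,-0.8],"roll":0},{"linear":[-0.5,0,-0.8],"roll":0},{"linear":[-0.5,0,0],"roll":0},{"linear":[0,0,0],"roll":0},{"linear":[0,0,0],"roll":0},{"linear":[0,0,0],"roll":0},{"linear":[0,0,0],"roll":0}]' | grep -E "time|pos|ft_|grip"
python3 - <<'E'
from h import *
s=env.observe(); w=optics.calibration("wrist"); im=optics.get_image("wrist"); cv2.imwrite("pics/w9.png",cv2.resize(np.clip(im[:260,180:460,::-1]*1.3,0,255).astype(np.uint8),None,fx=2.2,fy=2.2,interpolation=cv2.INTER_CUBIC))
for z in(.0403,.0803): print(proj(w,[.5215,.0077,z]))
E
```

```text
position: [0.521, 0.0075, 0.0499]
ft_force: [0.3, -0.7, 0.3]
grip_width: 0.0425
gripper_force: 0.0
time_s: 22.92
position: [0.4816, 0.0047, 0.1854]
ft_force: [-0.2, 0.4, 0.1]
grip_width: 0.0425
gripper_force: 0.0
(np.float64(316.17535270644953), np.float64(139.76875429106963))
(np.float64(316.21097419798815), np.float64(145.7666296950954))
```

View pics/w9.png

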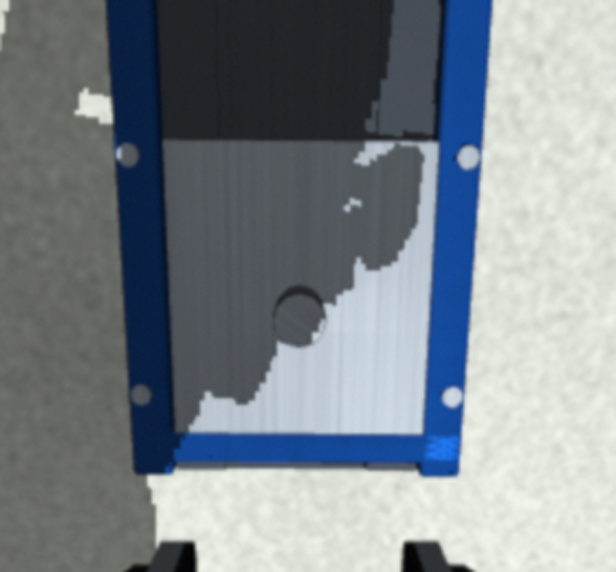

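The pin stands upright in the hole, its head top at full pixel (316.3,144.6) against a predicted (316.2,145.8). The slide is flush with the stop, so I hand the job in.

```bash
python3 -c "
from rig import env
print(env.close_job())"
```

```text
the job is handed in; nothing more can be done
None
```

The job is handed in: the slide is home against the front stop, and the pin stands released in its hole with its head on the slide. Pressing force read 15 N at most, and the robot's clock stood at about 23 s.

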